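# Re-arm the hot-water boiler on the pour-over bar

## Robot

A 6-joint arm with a two-finger parallel gripper is mounted at the origin on the work surface. World frame = base frame: x ahead of the robot, y to its left, z up, the work surface at z = 0. Lengths are in mm, angles in rad, forces in N, time in s.
With the tool pointing down it reaches from about 275 to 750 mm from the base axis. Payload 10.2 kg.
Tool frame: the origin (TCP) lies midway between the tips of the shut fingers; the grasp point (between the pads) lies 19 mm behind it (ctrl.grasp_offset is the distance from the TCP to the grasp point, in mm); z points along the fingers, y is the line along which they close (so a half turn about z gives the same grasp; the last joint's range is limited). The gripper opens to 85 mm and grips with 20 to 120 N. Pads are 22 mm wide; open, the fingers measure 114 mm over their backs; the gripper's body (76 mm by 85 mm) begins 54 mm behind the grasp point. The pads swing forward as they close: fully open they stand 13 mm farther back than shut.
Start: joints at [-1.504, 0.313, 1.498, -0, 1.331, -0.223], TCP at [150.011, -503.118, 231.294] pointing down, gripper open.
Joint ranges: [-2.94, 2.94], [-0.97, 2.17], [0.19, 2.56], [-1.23, 4.37], [0.02, 3.11], [-2.88, 2.88]. Speed limits (rad/s): [2.39, 2.39, 3.01, 3.14, 3.14, 3.14].

## Interface

Orientations are given as a unit quaternion [w, x, y, z].
In Python, from rig import ctrl, viewer, models gives the robot as it stands. The module is installed in compiled form; this text tells all that it offers.
- The arm moves only by the shell command python3 -m pendant 'ROWS' [OPENING] [FORCE]. ROWS is text: rows parted by semicolons, each of 4 numbers parted by spaces: the shift along the tool's x, y, z in m, then the turn about the tool's z in rad. In form: x y z yaw; .... A call has 1 to 10 rows; each row shifts and turns the commanded pose from where the row before left it, along the tool's axes as they then stand; what a row does not reach is not made up. A row lasts 1/8 s, in which the tool goes at most 62.5 mm and 10.7 degrees, less where a joint would pass 70% of its speed; a pose out of reach is approached as far as the arm can. A call is refused whole if a number of a shift passes 0.0625 or a number of a turn 0.188, either way. A call with a gripper value outside its range is refused whole. OPENING is the opening, from 0 (shut) to 1 (fully open), set as the call begins (- or left out, the last holds). The fingers move at their own pace and stop on an object; FORCE is the grip in N (left out, the last holds). Time passes only in rows, so rows that do not move let the fingers close. It gives the time, the measured TCP pose, the force, the opening and the grip force at its end, in the units of the state.
- ctrl.sense(): the state, without advancing time (a new reading comes with each control period).
- viewer.capture(name): name is "side" or "top"; returns a dict with "color" (400x640x3 uint8, red, green, blue), "vertical_fov" (degrees; the focal length in pixels is half the picture's height over the tangent of half this angle, whatever the lens; pixels are square), "cx", "cy" (the principal point, pixels), "pose" (4x4, takes a point from camera to world coordinates). Camera axes: x right, y down, z forward; pixel columns grow to the right and rows downward; lengths in mm; the calibration is good to about 2 mm. A picture is of the moment at which its call begins. There is no depth.
- ctrl.finish_job(): hands the job in; it is judged then, once.
Trained networks look in the newest picture that a camera, given by its name, has taken for a name from the list of things; names that differ only in an ending like _2 or _b are one class to them, and where a whole thing is asked for, a point or a joint stands for the part that bears it (a point fixed in the world has none). Each returns a list of dicts, best first, with "p" (0 to 1); they miss things now and then, are a little off and sometimes report something else, mostly with a low value. They report only what shows in the picture. A call takes as long as a camera call. They do not tell look-alikes from the thing itself.
- models.boxes_of(camera, query): "at" ([x, y, z] in mm, in world coordinates, good to about 4 mm: the middle of the surface that is visible of it).
The state is a dict: "time_s": time; "joints": joint angles; "dq": joint speeds; "tau": joint torques, N m; "eef_pos": TCP position; "ee_rot": TCP orientation; "force": force on the tool from outside, world axes, zero at the start; "wrist_torque": the same for the moment, N m; "grip_width": opening from 0.0 (shut) to 1.0 (fully open); "grip_force": force on a finger pad.
Only numpy, scipy, OpenCV 4.12 (cv2) and the standard library are available. Lean on these libraries where they do the work, as an engineer would, in place of code of your own. Each camera call takes 0.05 s, during which the arm holds its last target. There are 200 camera calls.

## Task

The bar's hot-water boiler has tripped. Turn the round shutter on its control box, which has a bar grip, until the notch faces the black mark, so that the hole in the panel is open; then take the reset pin out of its wooden stand, reach it through the hole and press the recessed reset button fully down. Finish while still gripping the pin and holding the button down, with the shutter still at the mark, and leave the carafe, tumbler and jug alone.

Things in the scene. Friction and masses are not known exactly. Their poses are not given: they have to be found in the camera images.
- unit: Boiler control box, fixed to the bar: 150 (x) x 200 (y) x 60 mm high, grey, with a flat grey top panel. Origin: centre of its underside; z up. On the panel lie the shutter (disc centre 35 mm to the -y side of the box's centre), the hole 7 mm to the +y side, and the black mark 36 mm to the +y side, all on the box's own y axis (x = 0).
- aperture (a point): Centre of the round hole's mouth in the top panel, 60 mm above the bar, axes as the box's (z up). The hole is 18 mm in diameter, the panel 6 mm thick and hollow below. The reset button sits straight under it, its flat top (16 mm diameter) 20 mm below the mouth when not pressed.
- mark (a point): Centre of the black mark: a line 22 mm long and 4 mm wide painted on the top panel along the box's y axis, pointing at the centre of the shutter disc, just beyond its rim and beyond the hole.
- shutter (a joint): Angle of the shutter about its vertical axis, rad: 0 when its notch faces the mark, positive counter-clockwise seen from above; it turns from -1.6 to 1.6, has no stop at the mark and stays where it is left (friction about 0.06 N m).
- notch (a point): Middle of the shutter's notch, on the disc's top face 42 mm from the turning axis; it turns with the shutter. The shutter is a white-painted steel disc, 110 mm across and 3.5 mm thick, lying on the panel; its one wedge-shaped rim notch runs from 31 mm radius outward and is about 25 mm wide here. With the notch at the mark this point is over the hole; elsewhere the disc covers the hole.
- shutter_grip (a point): Centre of the shutter's black bar grip, on the turning axis, 80 mm above the bar top. The grip stands upright on the disc: 52 mm long, 14 mm wide, 32 mm tall (its top 96 mm above the bar, the disc's top face 64 mm). Axes turn with the shutter: y runs along the grip's length and towards the notch, x is across its 14 mm width.
- button (a joint): Travel of the recessed reset button, m: 0 as released, 0.006 fully down, moving straight down. A spring pushes back with 2 N at the start and 4.4 N fully down; it springs up when let go. It counts as down beyond 0.0045.
- pin_mid (a point): Reset pin (loose, about 70 g): centre of its handle. Handle: dark wood, 22 x 22 mm square, 60 mm tall, flat sides along this point's x and y, z up. Below it on the same axis runs a steel shaft, 8 mm across, 70 mm long. At the start the pin stands upright in the stand, the handle's underside on the stand's top, this point 110 mm above the bar.
- pin_tip (a point): Lower end of the pin's steel shaft, 100 mm below the handle's centre along the pin's axis; flat end.
- stand_top (a point): Centre of the top face of the pin's stand, 80 mm above the bar, at the middle of its hole. The stand is a fixed wooden block 75 x 75 x 80 mm with a vertical 14 mm hole right through it, in which the pin's shaft stands.
- carafe: Glass carafe with a black band and handle, 100 mm wide at the foot, 110 mm tall; loose, to be left alone. Origin: centre of its underside; handle to its +y, reaching 80 mm from the axis.
- tumbler: Glass tumbler, 72 mm wide at the rim, 75 mm tall; loose, to be left alone. Origin: centre of its underside.
- jug: Steel milk jug, 82 mm wide, 100 mm tall, with a handle to its +y that reaches 66 mm from the axis; loose, to be left alone. Origin: centre of its underside.
There are look-alikes about, which are no part of the job. What is meant by the part that bears pin_mid is not blue, and is the smaller of those in its own colour.

How it is judged (in metres and radians):
On the way, in this order (a step that is already met when the one before it is completed fails the run):
1. the shutter has been turned until its notch faces the mark (within 0.12 rad) and stands still (value of joint shutter between -0.12 and 0.12 rad and velocity of joint shutter between -0.05 and 0.05 rad/s), for 0.3 s.
2. the pin is gripped and drawn up clear of its stand (height (world z) of pin_tip above 0.085 m and contact force between the fingers and pin above 2 N), for 0.2 s.
3. the pin, gripped and through the hole, holds the button down for a second (value of joint button above 0.0045 m and contact force between pin and button above 1 N and z of pin_tip in the frame of aperture below -0.018 m and contact force between the fingers and pin above 2 N), for 1 s.
At the end, for the whole second after the job is handed in: The gripper still grips the pin (over 2 N), which stands within 0.25 rad of upright with its tip more than 18 mm below the mouth of the hole and pushes on the button (over 1 N); the button is at least 4.5 mm of its 6 mm down, and the shutter's notch faces the mark within 0.12 rad (all of step 3 and value of joint shutter between -0.12 and 0.12 rad and angle between pin_tip's own z axis and vertical below 0.25 rad); the arm keeps its last pose, push and grip.
It fails at once if the glass carafe is pushed more than 30 mm or tipped (distance of carafe from where it was at the start of the episode above 0.03 m or angle between carafe's own z axis and vertical above 0.3 rad).
It fails at once if the glass tumbler is pushed more than 30 mm or tipped (distance of tumbler from where it was at the start of the episode above 0.03 m or angle between tumbler's own z axis and vertical above 0.3 rad).
It fails at once if the steel jug is pushed more than 30 mm or tipped (distance of jug from where it was at the start of the episode above 0.03 m or angle between jug's own z axis and vertical above 0.3 rad).
It also fails if it takes over 58 s, if anything falls off the work surface, if the arm or the gripper's body presses on something with over 40 N, if the wrist force passes 120 N, or if a joint passes its speed limit or range.

## Working session

There is one attempt and no reset: what is moved stays moved. The work goes in short steps, Python scripts to look and compute and a shell command to move; the robot and the scene stay as the last step left them, time stands still between calls to the robot, and variables do not carry over. Pictures are saved under pics/ and viewed, at most 10 in all, crops included, and the job is handed in when it is done.

```bash
mkdir -p pics
cat > h.py <<'E'
import numpy as np, cv2
from rig import ctrl, viewer, models
def cap(n,f=None):
    c=viewer.capture(n)
    if f: cv2.imwrite('pics/'+f,cv2.cvtColor(c['color'],cv2.COLOR_RGB2BGR))
    return c
def foc(c): return 200/np.tan(np.radians(c['vertical_fov'])/2)
def px2w(c,u,v,z):
    f=foc(c); P=np.array(c['pose']); d=P[:3,:3]@np.array([(u-c['cx'])/f,(v-c['cy'])/f,1]); o=P[:3,3]
    return o+d*(z-o[2])/d[2]
def w2px(c,p):
    f=foc(c); P=np.array(c['pose']); q=P[:3,:3].T@(np.array(p)-P[:3,3]); return c['cx']+f*q[0]/q[2], c['cy']+f*q[1]/q[2]
E
python3 - <<'E'
from h import *
for n in ('top','side'):
    c=cap(n,n+'1.png'); print(n,c['vertical_fov'],c['cx'],c['cy'],np.round(c['pose'],3).tolist())
    for q in ['unit','shutter','shutter_grip','mark','notch','aperture','pin_mid','stand_top','carafe','tumbler','jug']:
        try: print(q,[(round(r['p'],2),np.round(r['at']).tolist(),[round(x) for x in w2px(c,r['at'])]) for r in models.boxes_of(n,q)])
        except Exception as e: print(q,e)
print(ctrl.sense())
E
```

```text
top 48.35779999568301 313.53515523148786 201.28390336233056 [[-0.009, -0.985, 0.174, 387.634], [-1.0, 0.012, 0.017, -10.171], [-0.019, -0.174, -0.985, 1274.002], [0.0, 0.0, 0.0, 1.0]]
unit [(0.56, [544.0, 130.0, 62.0], [270, 223])]
shutter [(0.85, [558.0, 92.0, 64.0], [284, 217])]
shutter_grip [(0.95, [559.0, 96.0, 65.0], [283, 217])]
mark [(0.66, [545.0, 134.0, 61.0], [269, 223])]
notch [(0.63, [679.0, -360.0, 96.0], [450, 170]), (0.56, [556.0, 92.0, 63.0], [284, 218])]
aperture [(0.84, [549.0, 130.0, 61.0], [270, 221])]
pin_mid [(0.78, [387.0, -130.0, 181.0], [372, 280]), (0.55, [579.0, -90.0, 128.0], [352, 205]), (0.17, [557.0, 90.0, 61.0], [285, 218])]
stand_top [(0.77, [487.0, -111.0, 82.0], [360, 242])]
carafe [(0.67, [678.0, -360.0, 98.0], [450, 170])]
tumbler [(0.97, [679.0, 376.0, 39.0], [186, 178])]
jug [(0.74, [790.0, -44.0, 45.0], [332, 138])]
side 56.875032484107926 316.66848198590833 196.3884597907093 [[0.965, -0.206, 0.16, 429.592], [-0.261, -0.739, 0.622, -572.682], [-0.01, -0.642, -0.767, 788.518], [0.0, 0.0, 0.0, 1.0]]
unit [(0.55, [544.0, 92.0, 59.0], [296, 179])]

[... 632 characters left out ...]
04])]
{'time_s': 1.2, 'joints': array([-1.50442066e+00,  3.12886335e-01,  1.49768912e+00, -4.24646047e-06,
        1.33095908e+00, -2.23412662e-01]), 'dq': array([-0.00073094, -0.0013112 ,  0.00130602,  0.00039718,  0.001145  ,
        0.00091204]), 'tau': array([-3.22516382e-03, -4.12177455e+01, -2.59901279e+01, -3.55734574e-04,
        4.62832759e-04, -9.16438978e-06]), 'eef_pos': array([ 150.00069233, -503.13546006,  231.30527416]), 'ee_rot': array([ 2.88123099e-05,  9.89521119e-01,  1.44388204e-01, -4.33580493e-06]), 'force': array([ 0.00235482,  0.81201572, -0.26097839]), 'wrist_torque': array([-0.02375423,  0.02277554, -0.01985298]), 'grip_force': 0.0, 'grip_width': 0.9999722212930968}
```

Run:
```python
import cv2,numpy as np
a=cv2.imread('pics/top1.png')[110:310,180:480]; b=cv2.imread('pics/side1.png')[130:290,200:440]
cv2.imwrite('pics/a.png',cv2.resize(a,(800,533),interpolation=cv2.INTER_CUBIC)); cv2.imwrite('pics/b.png',cv2.resize(b,(800,533),interpolation=cv2.INTER_CUBIC))
```

```text
(no output)
```

View pics/a.png

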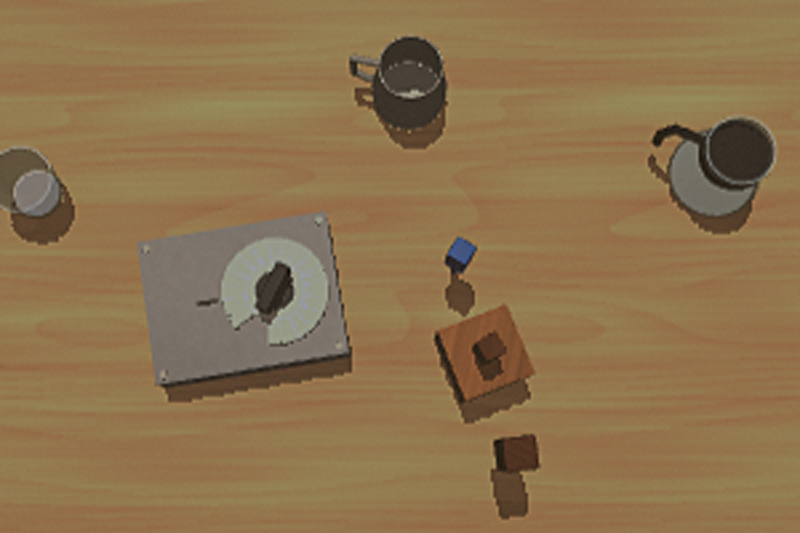

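View pics/b.png

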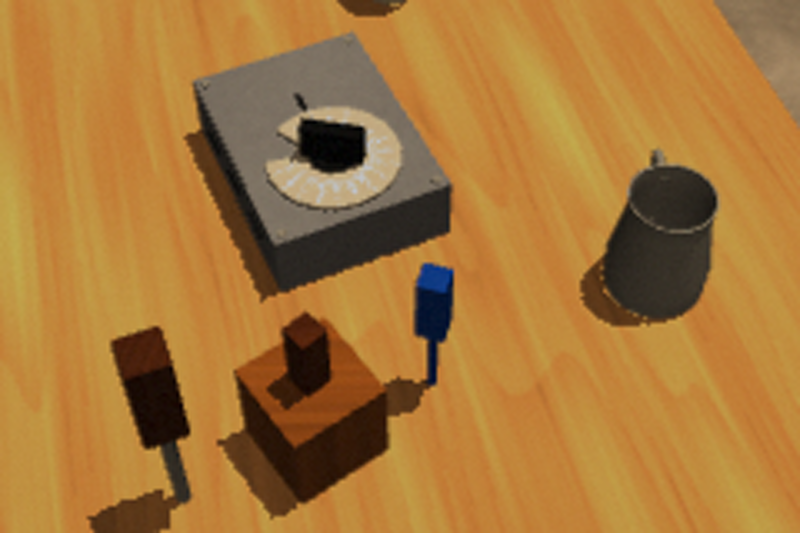

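```bash
cat >> h.py <<'E'
def rect(c,x0,y0,w,z,s):  # image up=+x, left=+y; centre x0,y0, half-width w mm, s px/mm
    n=int(2*w*s); src=np.float32([[0,0],[n,0],[n,n],[0,n]])
    W=[(x0+w,y0+w),(x0+w,y0-w),(x0-w,y0-w),(x0-w,y0+w)]
    d=np.float32([w2px(c,(a,b,z)) for a,b in W])
    im=cv2.warpPerspective(cv2.cvtColor(c['color'],cv2.COLOR_RGB2BGR),cv2.getPerspectiveTransform(d,src),(n,n),flags=cv2.INTER_CUBIC)
    for k in range(int(-w),int(w)+1):
        if k%20==0:
            p=int((w-k)*s); cv2.line(im,(p,0),(p,n),(0,255,255) if k==0 else (0,160,0),1); cv2.line(im,(0,p),(n,p),(0,255,255) if k==0 else (0,160,0),1)
    return im
E
python3 - <<'E'
from h import *
t=cap('top'); s=cap('side')
A=np.hstack([rect(t,550,100,120,61,1.25),rect(s,550,100,120,61,1.25)])
B=np.hstack([rect(t,487,-125,50,140,3),rect(s,487,-125,50,140,3)])
o=np.zeros((600,600,3),np.uint8); o[:300,:600]=A; o[300:600,:600]=B
cv2.imwrite('pics/r.png',o)
# disc: white mask in top view
im=t['color'].astype(int); m=((im.min(2)>125)&(im.max(2)-im.min(2)<45))
m[:190]=0;m[245:]=0;m[:,:255]=0;m[:,310:]=0
v,u=np.nonzero(m); P=np.array([px2w(t,a,b,64)[:2] for a,b in zip(u,v)]); print(len(u))
c,r=cv2.minEnclosingCircle(P.astype(np.float32)); print('disc',c,r)
g=(im.max(2)-im.min(2)<25)&(im.mean(2)>60)&(im.mean(2)<190)
g[:180]=0;g[260:]=0;g[:,:228]=0;g[:,316:]=0
v,u=np.nonzero(cv2.morphologyEx(g.astype(np.uint8),cv2.MORPH_OPEN,np.ones((3,3)))); P=np.array([px2w(t,a,b,60)[:2] for a,b in zip(u,v)]).astype(np.float32); print('box',cv2.minAreaRect(P))
E
```

```text
920
disc (558.1615600585938, 74.17161560058594) 76.90292358398438
box ((548.53564453125, 129.92523193359375), (149.46719360351562, 199.84437561035156), 8.873046875)
```

View pics/r.png

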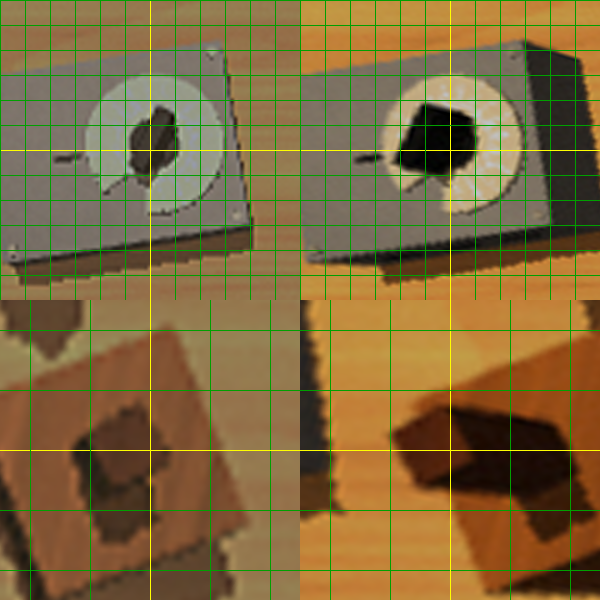

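```bash
python3 -m pendant '0 0 -0.06 0;0.046 -0.038 0 0;0.046 -0.038 0 0;0.046 -0.038 0 0;0.046 -0.038 0 0;0.046 -0.038 0 0;0.046 -0.038 0 0;0.046 -0.038 0 0;0.046 -0.038 0 0;0.046 -0.038 0 0' 1 60
python3 -m pendant '0.046 -0.038 0 0;0.046 -0.038 0 0;0.046 -0.038 0 0;0 0 0 -0.185;0 0 0 -0.185;0 0 0 -0.185;0 0 0 -0.185;0 0 0 -0.185;0 0 0 -0.185;0 0 0 -0.185'
python3 -m pendant '0 0 0 -0.185;0 0 0 -0.185;0 0 0 -0.185;0 0 0 -0.185;0 0 0 -0.185;0 0 0 -0.185;0 0 0 0'
```

```text
time_s: 2.55
eef_pos: [449.9, -55.2, 291.5]
ee_rot: [0.0, 0.99, 0.144, 0.0]
force: [-0.4, -0.9, 0.0]
grip_width: 1.001
grip_force: 0.0
time_s: 3.8
eef_pos: [548.7, 91.6, 291.3]
ee_rot: [-0.0, 0.7, 0.714, -0.0]
force: [-0.1, -0.0, 0.0]
grip_width: 0.998
grip_force: 0.0
time_s: 4.68
eef_pos: [548.7, 91.6, 291.3]
ee_rot: [-0.0, 0.222, 0.975, 0.0]
force: [-0.2, 0.4, 0.6]
grip_width: 1.001
grip_force: 0.0
```

Run:
```python
from h import *
from scipy.spatial.transform import Rotation as R
s=ctrl.sense(); q=s['ee_rot']; x=R.from_quat(q[[1,2,3,0]]).apply([1,0,0]); y=R.from_quat(q[[1,2,3,0]]).apply([0,1,0])
print(s['time_s'],s['eef_pos'],np.degrees(np.arctan2(x[1],x[0])),s['joints'],s['force'])
d=np.array([554.5,95.4,0])-s['eef_pos']; print('tool shift',d@x,d@y)
```

```text
4.675 [548.68253659  91.58415622 291.26823702] 154.3043237137144 [-4.52383388e-02  3.49435816e-01  1.29237766e+00  1.36634229e-05
  1.49984350e+00 -1.16756148e+00] [-0.16073705  0.39521428  0.62613267]
tool shift -3.6064496119414504 5.964595549317596
```

```bash
python3 -m pendant '-0.0036 0.006 0.045 0;0 0 0.045 0;0 0 0.045 0;0 0 0.04 0;0 0 0.03 0;0 0 0.018 0;0 0 0 0'
python3 -m pendant '0 0 0 0;0 0 0 0;0 0 0 0;0 0 0 0;0 0 0 0;0 0 0 0;0 0 0 0;0 0 0 0' 0 40
python3 - <<'E'
from h import *
t=cap('top'); s=cap('side')
o=np.vstack([np.hstack([rect(t,550,110,100,64,1.5),rect(s,550,110,100,64,1.5)])])
cv2.imwrite('pics/g.png',o)
E
```

```text
time_s: 5.55
eef_pos: [553.9, 95.5, 67.3]
ee_rot: [-0.001, 0.223, 0.975, -0.0]
force: [-0.5, -0.7, 0.4]
grip_width: 0.997
grip_force: 0.0
time_s: 6.55
eef_pos: [555.4, 97.3, 69.0]
ee_rot: [0.001, 0.222, 0.975, 0.002]
force: [5.1, 11.9, 1.0]
grip_width: 0.154
grip_force: 45.1
```

View pics/g.png

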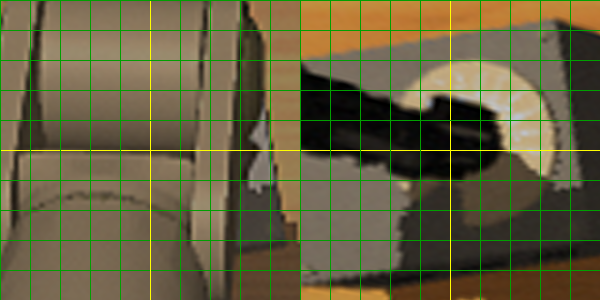

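```bash
python3 -m pendant '0 0.002 0 0;0 0 0 0.12;0 0 0 0.12;0 0 0 0.12'; python3 -m pendant '0 0 0 0.12;0 0 0 0.12;0 0 0 0.12;0 0 0 0.12;0 0 0 0.087;0 0 0 0.04;0 0 0 0;0 0 0 0;0 0 0 0'
```

```text
time_s: 7.15
eef_pos: [555.3, 97.1, 68.9]
ee_rot: [0.0, 0.394, 0.919, -0.0]
force: [-3.1, 0.8, 6.8]
grip_width: 0.157
grip_force: 45.9
time_s: 8.28
eef_pos: [554.8, 97.0, 68.9]
ee_rot: [-0.0, 0.65, 0.76, -0.001]
force: [-5.5, -1.9, 7.7]
grip_width: 0.155
grip_force: 46.3
```

```bash
python3 -m pendant '0 0 0 0;0 0 0 0;0 0 0 0;0 0 0 0;0 0 -0.03 0;0 0 -0.045 0;0 0 -0.05 0;0 0 -0.05 0;0 0 -0.03 0' 1
python3 -m pendant '-0.04 -0.02 0 0.185;-0.04 -0.02 0 0.185;-0.04 -0.02 0 0.185;0 0 0 0'
python3 - <<'E'
from h import *
from scipy.spatial.transform import Rotation as R
s=ctrl.sense(); q=s['ee_rot']; x=R.from_quat(q[[1,2,3,0]]).apply([1,0,0]); y=R.from_quat(q[[1,2,3,0]]).apply([0,1,0])
print(s['time_s'],s['eef_pos'],np.degrees(np.arctan2(x[1],x[0])))
d=np.array([488.5,-119,0])-s['eef_pos']; print('tool shift',d@x,d@y)
t=cap('top'); s=cap('side')
A=np.hstack([rect(t,550,110,75,64,2),rect(s,550,110,75,64,2)])
B=np.hstack([rect(t,488,-119,30,140,5),rect(s,488,-119,30,140,5)])
cv2.imwrite('pics/k.png',np.vstack([A,B]))
E
```

```text
time_s: 9.4
eef_pos: [555.7, 97.3, 276.0]
ee_rot: [0.001, 0.649, 0.76, 0.001]
force: [0.0, 0.6, -1.6]
grip_width: 1.001
grip_force: 0.0
time_s: 9.9
eef_pos: [491.8, -21.3, 273.6]
ee_rot: [0.0, 0.834, 0.552, -0.0]
force: [0.7, -0.3, 0.6]
grip_width: 0.999
grip_force: 0.0
9.9 [491.76860745 -21.25005919 273.63595972] 66.94759907870733
tool shift -91.1589071380245 35.1764920237446
```

View pics/k.png

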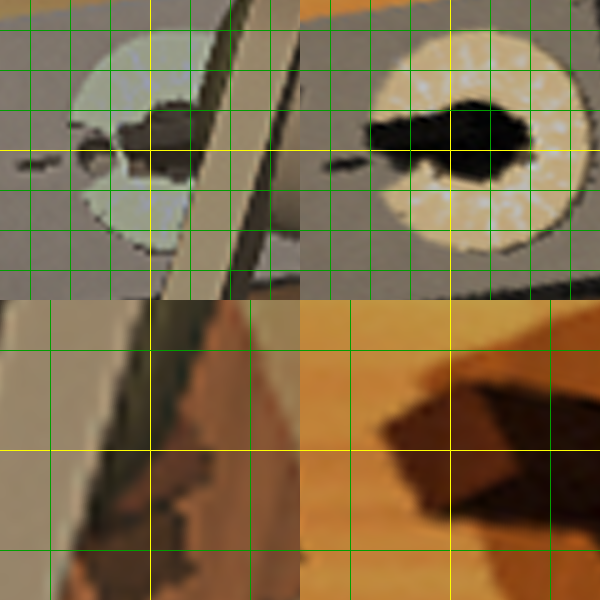

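```bash
python3 -m pendant '-0.0455 0.0176 0 0;-0.0455 0.0176 0 0;0 0 0 0.166;0 0 0 0.166;0 0 0 0.166;0 0 0 0.166;0 0 0 0'
python3 - <<'E'
from h import *
from scipy.spatial.transform import Rotation as R
s=ctrl.sense(); q=s['ee_rot']; x=R.from_quat(q[[1,2,3,0]]).apply([1,0,0]); y=R.from_quat(q[[1,2,3,0]]).apply([0,1,0])
print(s['time_s'],s['eef_pos'],np.degrees(np.arctan2(x[1],x[0])))
d=np.array([488.3,-119.2,95])-s['eef_pos']; print('tool shift',d@x,d@y,d[2])
E
```

```text
time_s: 10.88
eef_pos: [490.5, -116.5, 273.1]
ee_rot: [-0.0, 0.967, 0.253, -0.0]
force: [-0.5, -0.5, -0.4]
grip_width: 1.0
grip_force: 0.0
10.875 [ 490.51868642 -116.49825739  273.09112586] 29.3603389612127
tool shift -3.2594890889672623 1.3220852471785394 -178.0911258609588
```

```bash
python3 -m pendant '-0.003 0.0013 0.04 0;0 0 0.045 0;0 0 0.04 0;0 0 0.03 0;0 0 0.023 0;0 0 0 0'
python3 -m pendant '0 0 0 0;0 0 0 0;0 0 0 0;0 0 0 0;0 0 0 0;0 0 0 0;0 0 0 0;0 0 0 0' 0 40
```

```text
time_s: 11.62
eef_pos: [487.6, -119.1, 94.1]
ee_rot: [-0.001, 0.967, 0.254, -0.001]
force: [-0.1, 0.3, 1.4]
grip_width: 1.001
grip_force: 0.0
time_s: 12.62
eef_pos: [488.1, -119.8, 95.8]
ee_rot: [0.0, 0.968, 0.252, 0.0]
force: [-1.2, 1.1, 4.7]
grip_width: 0.249
grip_force: 39.3
```

```bash
python3 -m pendant '0 0 -0.02 0;0 0 -0.03 0;0 0 -0.03 0;0 0 -0.03 0;0 0 -0.03 0;0 0 0 0;0 0 0 0;0 0 0 0' 0 60
python3 -m pendant '0.0296 -0.0327 0 0;0.0296 -0.0327 0 0;0.0296 -0.0327 0 0;0.0296 -0.0327 0 0;0.0296 -0.0327 0 0;0.0296 -0.0327 0 0;0 0 0 0;0 0 0 0;0 0 0 0'
python3 - <<'E'
from h import *
from scipy.spatial.transform import Rotation as R
s=ctrl.sense(); q=s['ee_rot']; r=R.from_quat(q[[1,2,3,0]]); x=r.apply([1,0,0]); y=r.apply([0,1,0])
print(s['time_s'],s['eef_pos'],np.degrees(np.arctan2(x[1],x[0])))
d=np.array([548.3,137.8,0])-s['eef_pos']; print('tool shift',d@x,d@y)
c=cap('side'); e=s['eef_pos']
for z in (35,-5,-85): print(z,w2px(c,e+[0,0,z]))
u,v=map(int,w2px(c,e-[0,0,60]))
im=cv2.cvtColor(c['color'],cv2.COLOR_RGB2BGR)[max(0,v-60):v+60,u-75:u+75]
print(u-75,max(0,v-60),im.shape); cv2.imwrite('pics/m.png',cv2.resize(im,None,fx=5,fy=5,interpolation=cv2.INTER_CUBIC))
E
```

```text
time_s: 13.62
eef_pos: [487.6, -119.6, 234.1]
ee_rot: [-0.001, 0.968, 0.252, -0.001]
force: [0.1, 0.1, -0.0]
grip_width: 0.252
grip_force: 58.7
time_s: 14.75
eef_pos: [547.4, 137.1, 235.1]
ee_rot: [0.0, 0.968, 0.251, -0.0]
force: [0.6, 0.6, -0.8]
grip_width: 0.247
grip_force: 58.8
14.75 [547.42775889 137.09123622 235.109277  ] 29.07577805083202
tool shift 1.2099367821589255 -0.1784156856044642
35 (np.float64(288.14160250753383), np.float64(103.5129027895251))
-5 (np.float64(289.2919548399093), np.float64(117.39526461427396))
-85 (np.float64(291.3697604130226), np.float64(142.47005948853186))
215 74 (120, 150, 3)
```

View pics/m.png

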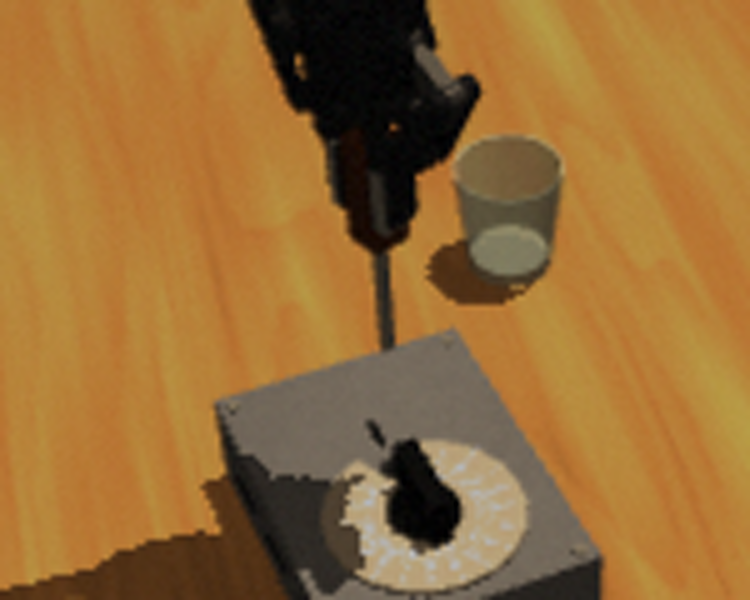

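```bash
python3 -m pendant '0.0012 0 0.03 0;0 0 0.03 0;0 0 0.02 0;0 0 0 0;0 0 0 0;0 0 0.008 0;0 0 0.008 0;0 0 0.008 0;0 0 0 0;0 0 0 0'
```

```text
time_s: 16.05
eef_pos: [548.7, 138.7, 131.5]
ee_rot: [0.0, 0.968, 0.252, 0.0]
force: [0.7, 0.0, -0.7]
grip_width: 0.251
grip_force: 58.8
```

```bash
python3 -m pendant '0 0 0.004 0;0 0 0.003 0;0 0 0.002 0;0 0 0 0;0 0 0 0'; python3 -m pendant '0 0 0.002 0;0 0 0.001 0;0 0 0 0;0 0 0 0;0 0 0 0'
```

```text
time_s: 16.68
eef_pos: [548.6, 138.7, 122.5]
ee_rot: [0.0, 0.968, 0.252, 0.0]
force: [-0.5, 0.2, 2.8]
grip_width: 0.253
grip_force: 59.0
time_s: 17.3
eef_pos: [548.7, 138.7, 119.7]
ee_rot: [0.0, 0.968, 0.252, 0.0]
force: [-0.8, 0.5, 6.5]
grip_width: 0.251
grip_force: 59.9
```

```bash
python3 -m pendant '0 0 0.001 0;0 0 0 0;0 0 0 0;0 0 0 0;0 0 0 0;0 0 0 0;0 0 0 0;0 0 0 0;0 0 0 0;0 0 0 0'
python3 - <<'E'
from h import *
t=cap('top'); s=cap('side')
cv2.imwrite('pics/n.png',np.hstack([rect(t,550,110,75,64,2.6),rect(s,550,110,75,64,2.6)]))
E
```

```text
time_s: 18.55
eef_pos: [548.9, 138.7, 119.6]
ee_rot: [0.0, 0.968, 0.252, 0.001]
force: [-2.8, 0.1, 13.2]
grip_width: 0.249
grip_force: 60.7
```

View pics/n.png

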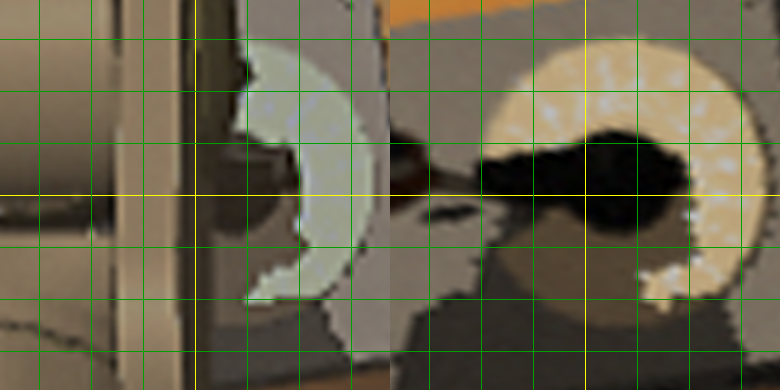

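```bash
python3 -m pendant '0 0 0 0;0 0 0 0;0 0 0 0;0 0 0 0;0 0 0 0;0 0 0 0;0 0 0 0;0 0 0 0'
python3 -c "
from rig import ctrl
print(ctrl.finish_job())"
```

```text
time_s: 19.65
eef_pos: [548.9, 138.7, 119.5]
ee_rot: [0.0, 0.968, 0.252, 0.001]
force: [-3.8, -0.0, 12.7]
grip_width: 0.251
grip_force: 60.7
the job is handed in; nothing more can be done
None
```

I handed the job in at about 20 s with the shutter turned to the mark, the pin still gripped through the hole, and the button pressed to its stop (about 13 N at the wrist); the carafe, tumbler and jug were not touched, and the system returned no verdict.

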